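Put the loan kit together in the bench drawer

ROBOT

A 6-joint arm with a two-finger parallel gripper is mounted at the origin on the work surface. World frame = base frame: x ahead of the robot, y to its left, z up, the work surface at z = 0. Lengths are in mm, angles in rad, forces in N, time in s.
With the tool pointing down it reaches from about 350 to 775 mm from the base axis. Payload 7.3 kg.
Tool frame: the origin (TCP) lies at the very end of the fingers, on their centre line; the grasp point (between the pads) lies 19 mm behind it (bot.grip_point_offset is the distance from the TCP to the grasp point, in mm); z points along the fingers, y is the line along which they close (so a half turn about z gives the same grasp; the last joint's range is limited). The gripper opens to 92 mm and grips with 3 to 60 N. Pads are 19 mm wide; open, the fingers measure 130 mm over their backs; the gripper's body (75 mm by 190 mm) begins 47 mm behind the grasp point.
Start: joints at [-1.427, 0.342, 1.524, -0, 1.275, -0.146], TCP at [150.047, -503.121, 226.741] pointing down, gripper open.
Joint ranges: [-2.53, 2.53], [-0.77, 2.02], [0.04, 2.7], [-1, 4.14], [0.28, 2.66], [-3.11, 3.11]. Speed limits (rad/s): [2.57, 2.57, 3.14, 3.14, 3.14, 3.14].

INTERFACE

Orientations are given as [roll, pitch, yaw] about the fixed x, y, z axes, in that order (R = Rz(yaw) Ry(pitch) Rx(roll)).
In Python, from plant import bot gives the robot as it stands. The module is installed in compiled form; this text tells all that it offers.
- The arm moves only by the shell command python3 -m jog 'ROWS' [OPENING]. ROWS is JSON, a list of rows, each a list of 6 numbers: the shift along the tool's x, y, z in mm, then the turn, a rotation vector about the tool's x, y, z in rad. In form: [[dx, dy, dz, rx, ry, rz], ...]. A call has 1 to 12 rows; each row shifts and turns the commanded pose from where the row before left it, along the tool's axes as they then stand; what a row does not reach is not made up. A row lasts 1/10 s, in which the tool goes at most 50 mm and 8.59 degrees, less where a joint would pass 70% of its speed; a pose out of reach is approached as far as the arm can. A call with a gripper value outside its range is refused whole. OPENING is the opening in per cent of the stroke, from 0 (shut) to 100 (fully open), set as the call begins (- or left out, the last holds). The fingers move at their own pace and stop on an object; the grip force is fixed at half the most. Time passes only in rows, so rows that do not move let the fingers close. It gives the time, the measured TCP pose, the force, the opening and the grip force at its end, in the units of the state.
- bot.get_obs(): the state, without advancing time (a new reading comes with each control period).
- bot.capture(name): name is "side" or "top"; returns the picture (420x560x3 uint8, red, green, blue); there is no depth.
- bot.camera_model(name): a dict with "fx", "fy", "cx", "cy" (pixels), "dist_coeffs" ([k1, k2, p1, p2, k3] as OpenCV has them; the pictures are not rectified), "position" and "orientation" of the camera in the world. Camera axes: x right, y down, z forward; pixel columns grow to the right and rows downward; lengths in mm; the calibration is good to about 2 mm. A picture is of the moment at which its call begins. camera_model takes no time and is no camera call.
- bot.close_job(): hands the job in; it is judged then, once.
Trained networks look in the newest picture that a camera, given by its name, has taken for a name from the list of things; names that differ only in an ending like _2 or _b are one class to them, and where a whole thing is asked for, a point or a joint stands for the part that bears it (a point fixed in the world has none). Each returns a list of dicts, best first, with "p" (0 to 1); they miss things now and then, are a little off and sometimes report something else, mostly with a low value. They report only what shows in the picture. A call takes as long as a camera call.
- bot.outline_of(target, camera): "mask" (420x560 bool, what is visible of it) and "pixel" ([column, row] in pixels, amid what is visible of it).
The state is a dict: "time": time; "joint_positions": joint angles; "dq": joint speeds; "tau": joint torques, N m; "tool_pos": TCP position; "tcp_rot": TCP orientation; "contact_force": force on the tool from outside, world axes, zero at the start; "moment": the same for the moment, N m; "grip_width": finger opening in mm; "finger_force": force on a finger pad.
Only numpy, scipy, OpenCV 4.12 (cv2) and the standard library are available. Lean on these libraries where they do the work, as an engineer would, in place of code of your own. Each camera call takes 0.05 s, during which the arm holds its last target. There are 200 camera calls.

TASK

Put the loan kit together in the open drawer: every power adapter lying on the mat, the tester that hangs on the hook, and the reference box from inside the black case, whose lid you lift until it rests back on its stop and leave standing open. When all of them are in the drawer, slide it fully shut, and do not push about or knock over anything else on the bench.

Things in the scene. Friction and masses are not known exactly. Their poses are not given: they have to be found in the camera images.
- adapter1: black plastic power adapter, a plain rounded box 84 (x) x 44 (y) x 32 (z) mm, 0.2 kg, with a small white label on its top, no cable; origin at the centre of its underside, z up. It lies flat on the blue mat between the drawer unit and the case at any yaw. Two or three of the adapters are there; an absent one gives None
- adapter2: black plastic power adapter, a plain rounded box 84 (x) x 44 (y) x 32 (z) mm, 0.2 kg, with a small white label on its top, no cable; origin at the centre of its underside, z up. It lies flat on the blue mat between the drawer unit and the case at any yaw. Two or three of the adapters are there; an absent one gives None
- adapter3: black plastic power adapter, a plain rounded box 84 (x) x 44 (y) x 32 (z) mm, 0.2 kg, with a small white label on its top, no cable; origin at the centre of its underside, z up. It lies flat on the blue mat between the drawer unit and the case at any yaw. Two or three of the adapters are there; an absent one gives None
- tester: grey handheld tester, a box 30 (x) x 54 (y) x 75 (z) mm, 0.18 kg, with a small screen on its front (-x) face; its top is a carrying handle: a window 30 mm wide (y) and 28 mm high, from 36 to 64 mm above its underside, goes right through along x, under an 11 mm top bar. It hangs upright by that bar from the hook of the stand, its origin (centre of its underside) 175 mm above the table; grip it by its two 54 mm apart sides
- refbox: bare aluminium reference box, 74 (x) x 46 (y) x 42 (z) mm, 0.25 kg, two black sockets on its top; origin at the centre of its underside, z up. At the start it lies on the floor of the closed case
- stand: fixed hook stand: base 110 x 100 mm, a post of 14 mm diameter over the origin (on the table), 243 mm high, and a round steel hook of 8 mm diameter that runs level from the post towards -x at 235 mm height (its centre line) for 62 mm, then turns up. The tester hangs about 35 mm from the post's axis; lift it 10 to 18 mm (the upturned end rises 8 mm, and the window leaves 20 mm), then draw it out along the stand's -x
- hook_tip (a point): the upturned end of the hook, 70 mm from the post's axis and 243 mm above the table (centre of the bar, 4 mm radius)
- case: fixed black instrument case 180 x 180 x 65 mm, walls and floor 6 mm; origin at the centre of its underside, x from its front side (towards the robot) to its hinged side
- lid (a joint): hinge of the case's lid (7 mm thick, 180 x 180 mm, 0.2 kg): 0 shut, grows as it opens, 1.9 rad is its stop, leaning back past upright. Below about 1.5 rad it falls shut again, well beyond upright it sinks back on to the stop by itself in about a second; a light pull on the knob brings it forward off the stop again, so let go of it fully and withdraw upwards
- lid_handle (a point): grip point of the lid's aluminium knob: the middle of its 28 mm diameter, 16 mm thick head, 35 mm out from the lid's upper face, 30 mm from the lid's front edge, 150 mm from the hinge; the stem below the head is 12 mm thick; the axes turn with the lid (z out of its upper face, y along the hinge)
- lid_hinge (a point): middle of the lid's hinge line, at the far (+x of the case) rim of the case at the height of the lid's underside; y runs along the hinge; with the lid shut the axes are those of the case
- unit: fixed grey drawer unit 235 deep x 276 wide x 122 mm high; origin on the table under the middle of its front face, x pointing into the unit, y across; the drawer comes out towards -x
- drawer (a joint): how far the drawer is out, in m: 0 is fully home, at the start 0.19 to 0.21, stop at 0.215; it slides with about 1.5 N of friction and stays where it is left
- drawer_in (a point): middle of the front edge of the drawer's inner floor, where it meets the front panel, 22 mm above the table; x pointing into the unit, y across, z up. Inside the drawer is 190 (x from 0 to 190) x 240 (y from -120 to 120) mm with walls 44 mm high (the front panel reaches 109 mm above the table); the space above its floor within the unit is 92 mm high. Moves with the drawer
- drawer_handle (a point): middle of the drawer's bar handle: a 10 mm thick dark bar along y, 110 mm long, 86 mm above the table, 40 mm (its centre line) in front of the drawer's front panel; moves with the drawer
- mug: bystander: white mug, 76 mm wide, 85 mm high
- tape: bystander: roll of clear tape lying flat, 84 mm across, 24 mm high
- screwdriver: bystander: screwdriver lying on the mat
- flux: bystander: white flux bottle, 40 mm wide, 85 mm high
- reel: bystander: steel reel standing on its flange, 54 mm across, 46 mm high

How it is judged:
By the outcome, as a careful person would: the job done as asked, in the order asked, and still so for the second after the job is handed in, with the robot touching nothing.
Of adapter1, adapter2, adapter3 only 2 to 3 are there at a start; the rules pass over those that are not, and their reading is None.
At some moment in a run one of adapter1, adapter2, adapter3 may be knocked a few centimetres aside while the robot is not near it.
Once in a run the grip may slacken for a moment while it holds something.
It also fails if it takes over 210 s, if anything falls off the work surface, if the arm or the gripper's body presses on something with over 40 N, if the wrist force passes 120 N, or if a joint passes its speed limit or range.

## Working session

There is one attempt and no reset: what is moved stays moved. The work goes in short steps, Python scripts to look and compute and a shell command to move; the robot and the scene stay as the last step left them, time stands still between calls to the robot, and variables do not carry over. Pictures are saved under pics/ and viewed, at most 14 in all, crops included, and the job is handed in when it is done.

```bash
mkdir -p pics
python3 - <<'E'
from plant import bot
import cv2
for n in("top","side"):
    im=bot.capture(n); cv2.imwrite(f"pics/{n}0.png",im[:,:,::-1]); m=bot.camera_model(n); print(n,m)
o=bot.get_obs(); print({k:o[k] for k in("time","tool_pos","tcp_rot","grip_width","contact_force")}, bot.grip_point_offset)
E
```

```text
top {'fx': 427.598788443324, 'fy': 427.598788443324, 'cx': 278.5185365487489, 'cy': 208.52751188791848, 'dist_coeffs': array([0.01440689, 0.        , 0.        , 0.        , 0.        ]), 'position': array([ 348.13156459,  -14.21255877, 1244.83718734]), 'orientation': array([-2.96883658, -0.0058653 , -1.54851621])}
side {'fx': 434.97990335503, 'fy': 434.97990335503, 'cx': 280.22841553153967, 'cy': 204.0208260055763, 'dist_coeffs': array([0.0150023, 0.       , 0.       , 0.       , 0.       ]), 'position': array([108.24796609, 668.40657975, 783.58593148]), 'orientation': array([-2.21779003e+00, -2.20751931e-03, -2.53668649e+00])}
{'time': 0.1, 'tool_pos': array([ 149.98029291, -502.74040953,  226.11419151]), 'tcp_rot': array([-3.14021372e+00, -1.96452930e-04,  2.89784237e-01]), 'grip_width': 91.9150550529032, 'contact_force': array([ 0.0288974 ,  0.27713462, -0.04766941])} 18.8
```

View pics/top0.png

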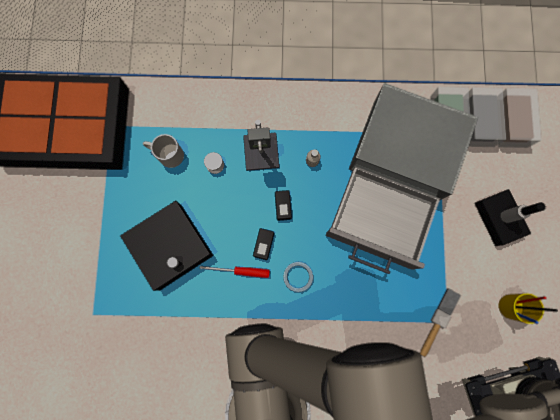

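View pics/side0.png

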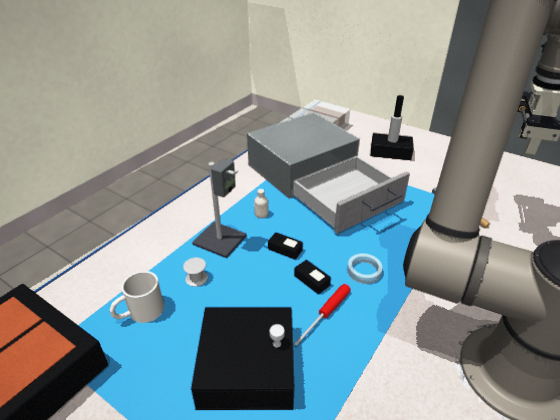

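```bash
cat > h.py <<'E'
from plant import bot
import numpy as np, cv2
from scipy.spatial.transform import Rotation as Ro
from scipy.optimize import minimize
CAM={n:bot.camera_model(n) for n in("top","side")}
def KD(n):
    m=CAM[n]; K=np.array([[m["fx"],0,m["cx"]],[0,m["fy"],m["cy"]],[0,0,1.]])
    return K,np.array(m["dist_coeffs"]),Ro.from_euler("xyz",m["orientation"]).as_matrix(),np.array(m["position"])
def proj(n,P):
    K,D,R,t=KD(n); Q=(np.atleast_2d(P)-t)@R
    return cv2.projectPoints(Q.reshape(-1,1,3),np.zeros(3),np.zeros(3),K,D)[0].reshape(-1,2)
def back(n,uv,z):
    K,D,R,t=KD(n); q=cv2.undistortPoints(np.array(uv,float).reshape(-1,1,2),K,D).reshape(-1,2)
    d=np.c_[q,np.ones(len(q))]@R.T; return t+d*((z-t[2])/d[:,2])[:,None]
def tri(uvs):
    A=np.zeros((3,3));b=np.zeros(3)
    for n,uv in uvs.items():
        t=KD(n)[3]; d=back(n,[uv],0)[0]-t; d/=np.linalg.norm(d); M=np.eye(3)-np.outer(d,d); A+=M;b+=M@t
    return np.linalg.solve(A,b)
def box(lo,hi): return np.array([[x,y,z] for x in(lo[0],hi[0]) for y in(lo[1],hi[1]) for z in(lo[2],hi[2])],float)
def place(P,x,y,yaw): 
    c,s=np.cos(yaw),np.sin(yaw); return np.array(P)@np.array([[c,s,0],[-s,c,0],[0,0,1]])+[x,y,0]
S=8
def sil(n,boxes):
    m=np.zeros((420,560),np.uint8); big=cv2.resize(m,(560*2,840))
    for B in boxes:
        p=(proj(n,B)*2+.5); h=cv2.convexHull(p.astype(np.float32)); cv2.fillConvexPoly(big,np.round(h*256).astype(np.int32),255,cv2.LINE_AA,8)
    return cv2.resize(big,(560,420),interpolation=cv2.INTER_AREA)/255.
def fit(masks,boxes,x0,step=(15,15,.3)):
    "masks {cam:bool}; x0=(x,y,yaw)"
    def f(p): 
        e=0
        for n,m in masks.items():
            s=sil(n,[place(B,*p) for B in boxes]); e+=np.abs(s-m).sum()/m.sum()
        return e/len(masks)
    best=None
    for k in range(2):
        x=np.array(x0 if best is None else best.x,float)
        sim=np.array([x]+[x+np.eye(3)[i]*step[i]/(1+2*k) for i in range(3)])
        best=minimize(f,x,method="Nelder-Mead",options=dict(initial_simplex=sim,xatol=.05,fatol=1e-4,maxiter=200))
    return best.x,best.fun
E
python3 - <<'E'
from h import *
import pickle
out={}
for n in("top","side"):
    im=bot.capture(n)
    for t in("adapter1","tester","stand","case","unit","drawer","lid_handle","drawer_handle","mug","tape","flux","reel","screwdriver"):
        r=bot.outline_of(t,n); out[n,t]=r
        print(n,t,[(round(d["p"],2),np.round(d["pixel"]).tolist(),int(d["mask"].sum())) for d in r[:4]])
    out[n,"im"]=im
pickle.dump(out,open("o.pkl","wb"))
a=out["top","im"][110:290,230:480]; b=out["side","im"][130:260,180:430]
bb=[cv2.resize(q,None,fx=2.2,fy=2.2,interpolation=cv2.INTER_CUBIC) for q in (a,b)]
cv2.imwrite("pics/c1.png",np.vstack(bb)[:,:,::-1][:])
print(np.vstack(bb).shape)
E
```

```text
top adapter1 [(0.79, [263.0, 243.0], 409), (0.64, [284.0, 207.0], 440)]
top tester [(0.71, [259.0, 139.0], 441)]
top stand [(0.97, [260.0, 154.0], 971)]
top case [(0.94, [165.0, 247.0], 4676), (0.24, [283.0, 208.0], 420)]
top unit [(0.66, [398.0, 174.0], 16615)]
top drawer [(0.7, [384.0, 220.0], 7218)]
top lid_handle [(0.9, [162.0, 247.0], 4362)]
top drawer_handle [(0.87, [384.0, 221.0], 7264), (0.6, [304.0, 267.0], 262)]
top mug [(0.62, [169.0, 151.0], 799)]
top tape [(0.88, [303.0, 270.0], 324)]
top flux [(0.78, [315.0, 156.0], 176)]
top reel [(0.9, [215.0, 163.0], 376)]
top screwdriver [(0.19, [162.0, 244.0], 4342)]
side adapter1 [(0.68, [314.0, 274.0], 751), (0.56, [285.0, 246.0], 618)]
side tester [(0.67, [224.0, 177.0], 660)]
side stand [(0.59, [216.0, 238.0], 1330)]
side case [(0.66, [247.0, 360.0], 9896), (0.37, [226.0, 175.0], 733)]
side unit [(0.74, [324.0, 172.0], 11009)]
side drawer [(0.73, [349.0, 192.0], 5389), (0.32, [244.0, 350.0], 7779)]
side lid_handle [(0.95, [244.0, 351.0], 7936)]
side drawer_handle [(0.57, [348.0, 192.0], 5182)]
side mug [(0.96, [142.0, 298.0], 1878)]
side tape [(0.95, [361.0, 272.0], 614), (0.17, [262.0, 205.0], 311)]
side flux [(0.36, [244.0, 351.0], 8007)]
side reel [(0.89, [194.0, 274.0], 557)]
side screwdriver [(0.65, [333.0, 300.0], 451)]
(682, 550, 3)
```

```bash
cat > f1.py <<'E'
from h import *
import pickle
o=pickle.load(open("o.pkl","rb"))
AD=[box((-42,-22,0),(42,22,32))]
def rep(n,r): print(n,np.round(r[0],3),round(r[1],3))
over={n:o[n,"im"].copy() for n in("top","side")}
def draw(boxes,p):
    for n in over:
        for B in boxes:
            h=cv2.convexHull(proj(n,place(B,*p)).astype(np.float32)); cv2.polylines(over[n],[np.round(h*16).astype(np.int32)],True,(255,255,0),1,cv2.LINE_AA,4)
def start(u,z): return back("top",[u],z)[0][:2]
for i,j in((0,0),(1,1)):
    ms={"top":o["top","adapter1"][i]["mask"],"side":o["side","adapter1"][j]["mask"]}
    p0=start(o["top","adapter1"][i]["pixel"],16)
    r=min((fit(ms,AD,(*p0,y)) for y in(-.3,.5)),key=lambda r:r[1]); rep("adapter",r); draw(AD,r[0])
C=[box((-90,-90,0),(90,90,72))]
ms={n:o[n,"case"][0]["mask"] for n in over}; r=fit(ms,C,(*start((165,247),60),.5)); rep("case",r); draw(C,r[0])
for z,t in((72+35,"lid"),):
    pass
T=[box((-15,-27,175),(15,27,250))]
ms={n:o[n,"tester"][0]["mask"] for n in over}
for y in(-.6,-.2,.2,.6): 
    r=fit(ms,T,(*start((259,135),212),y)); rep("tester",r)
    if y==.2: draw(T,r[0])
# unit: top face+ drawer
U=[box((0,-138,0),(235,138,122))]
for d in(190,200,210):
    D=U+[box((-d,-132,10),(0,132,66)),box((-d-10,-138,10),(-d,138,109))]
    ms={"top":o["top","unit"][0]["mask"]|o["top","drawer"][0]["mask"]}
    r=fit(ms,D,(*start((400,190),66),-.4)); rep(f"unit{d}",r)
    if d==200: draw(D,r[0])
a=over["top"][70:300,100:500]; b=over["side"][100:410,160:450]
cv2.imwrite("pics/c1.png",cv2.resize(a,None,fx=2,fy=2,interpolation=cv2.INTER_CUBIC)[:,:,::-1])
cv2.imwrite("pics/c2.png",cv2.resize(b,None,fx=1.9,fy=1.9,interpolation=cv2.INTER_CUBIC)[:,:,::-1])
E
python3 f1.py
```

```text
adapter [ 4.58823e+02  2.41350e+01 -2.47000e-01] 0.199
adapter [ 5.74274e+02 -2.86010e+01  9.00000e-02] 0.161
case [446.984 293.075   0.61 ] 0.029
tester [7.05723e+02 3.70280e+01 2.28000e-01] 0.184
tester [7.05883e+02 3.69670e+01 2.30000e-01] 0.184
tester [7.0561e+02 3.6987e+01 2.5000e-01] 0.184
tester [7.05668e+02 3.69850e+01 2.46000e-01] 0.184
unit190 [ 6.39087e+02 -3.46697e+02 -3.74000e-01] 0.068
unit200 [ 6.40777e+02 -3.49425e+02 -3.61000e-01] 0.048
unit210 [ 6.45982e+02 -3.51369e+02 -3.62000e-01] 0.057
```

View pics/c1.png

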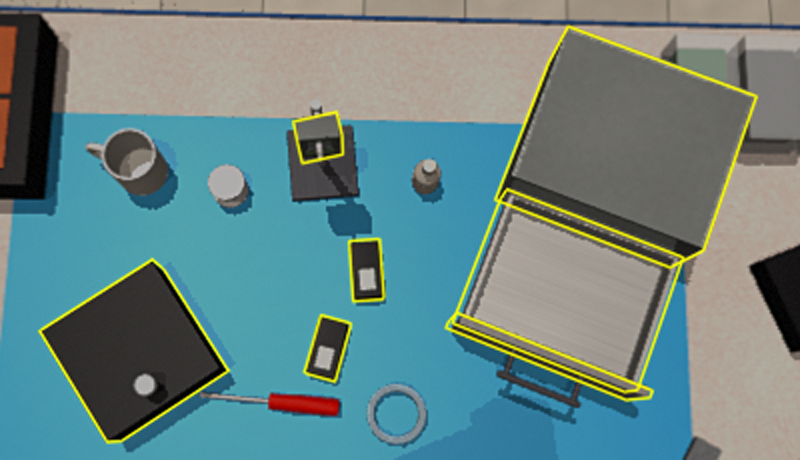

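View pics/c2.png

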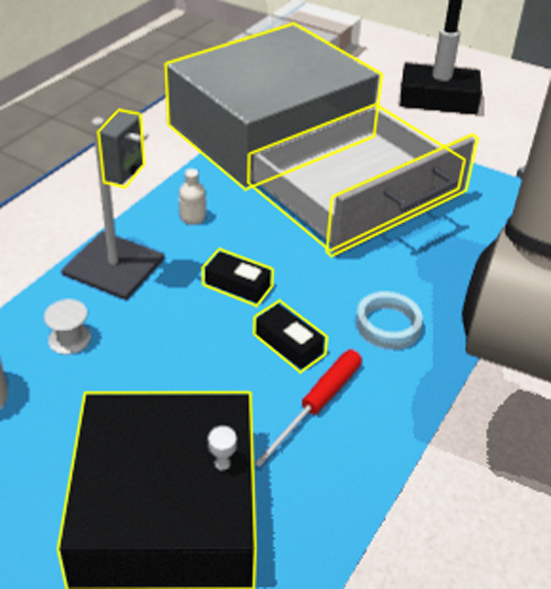

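```bash
cat > go.py <<'E'
# python3 go.py x y z yaw : turn and shift needed from the present TCP pose (tool down)
import sys; from h import *
def tell(x,y,z,yaw):
    o=bot.get_obs(); p=o["tool_pos"]; R=Ro.from_euler("xyz",o["tcp_rot"])
    G=Ro.from_euler("xyz",[np.pi,0,yaw]); rv=(R.inv()*G).as_rotvec(); d=G.inv().apply(np.array([x,y,z])-p)
    print("t",o["time"],"turn",np.round(rv,3),"then shift",np.round(d,1),"len",round(np.linalg.norm(d)),"F",np.round(o["contact_force"],1),"w",round(o["grip_width"],1))
if __name__=="__main__": tell(*map(float,sys.argv[1:5]))
E
python3 - <<'E'
from h import *
import pickle
o=pickle.load(open("o.pkl","rb"))
ms={n:o[n,"stand"][0]["mask"]|o[n,"tester"][0]["mask"] for n in("top","side")}
for hb in(6,12):
  for c in((-55,55),(-80,30),(-30,80)):
    B=[box((c[0],-50,0),(c[1],50,hb)),box((-6,-6,0),(6,6,243)),box((-66,-4,231),(0,4,239)),box((-50,-27,175),(-20,27,250))]
    r=fit(ms,B,(741,42,.15)); print(hb,c,np.round(r[0],3),round(r[1],3), "tester",np.round(place([[-35,0,0]],*r[0]),1))
# unit + drawer joint fit
m=o["top","unit"][0]["mask"]|o["top","drawer"][0]["mask"]; m2=o["side","unit"][0]["mask"]|o["side","drawer"][0]["mask"]
for d in(196,200,204,208):
  for dt in (8,14):
    D=[box((0,-138,0),(235,138,122)),box((-d,-128,10),(0,128,66)),box((-d-dt,-138,10),(-d,138,109))]
    r=fit({"top":m,"side":m2},D,(640,-349,-.361),(8,8,.05)); print("unit",d,dt,np.round(r[0],3),round(r[1],4))
for t,z in(("mug",60),("tape",12),("flux",50),("reel",30)):
    print(t,np.round(back("top",[o["top",t][0]["pixel"]],z)[0]))
E
python3 go.py 459 24 150 -0.247
```

```text
6 (-55, 55) [7.39085e+02 4.01640e+01 1.07000e-01] 0.113 tester [[704.3  36.4   0. ]]
6 (-80, 30) [7.43308e+02 3.98460e+01 8.20000e-02] 0.326 tester [[708.4  37.    0. ]]
6 (-30, 80) [ 7.25264e+02  4.21270e+01 -7.00000e-02] 0.29 tester [[690.3  44.6   0. ]]
12 (-55, 55) [7.38953e+02 4.00740e+01 1.00000e-01] 0.136 tester [[704.1  36.6   0. ]]
12 (-80, 30) [7.43526e+02 3.97890e+01 8.10000e-02] 0.33 tester [[708.6  37.    0. ]]
12 (-30, 80) [ 7.24341e+02  4.26630e+01 -5.30000e-02] 0.304 tester [[689.4  44.5   0. ]]
unit 196 8 [ 6.38382e+02 -3.50185e+02 -3.52000e-01] 0.0421
unit 196 14 [ 6.40268e+02 -3.50209e+02 -3.58000e-01] 0.0342
unit 200 8 [ 6.39497e+02 -3.50701e+02 -3.51000e-01] 0.036
unit 200 14 [ 6.42096e+02 -3.51246e+02 -3.56000e-01] 0.0328
unit 204 8 [ 6.41012e+02 -3.51248e+02 -3.53000e-01] 0.0327
unit 204 14 [ 6.44787e+02 -3.52802e+02 -3.54000e-01] 0.0373
unit 208 8 [ 6.43433e+02 -3.52381e+02 -3.53000e-01] 0.0351
unit 208 14 [ 6.47895e+02 -3.54120e+02 -3.54000e-01] 0.0443
mug [716. 302.  60.]
tape [387. -91.  12.]
flux [ 714. -119.   50.]
reel [690. 174.  30.]
t 1.5 turn [ 0.    -0.     0.537] then shift [ 170.7 -586.7   76.7] len 616 F [-0.2 -0.7 -0. ] w 92.0
```

```bash
python3 -m jog '[[0,0,0,0,0,0.134],[0,0,0,0,0,0.134],[0,0,0,0,0,0.134],[0,0,0,0,0,0.135],[12,-42,4,0,0,0],[12,-42,4,0,0,0],[12,-42,4,0,0,0],[12,-42,4,0,0,0],[12,-42,4,0,0,0],[12,-42,4,0,0,0],[12,-42,4,0,0,0]]' 100
python3 -m jog '[[12,-42,4,0,0,0],[12,-42,4,0,0,0],[12,-42,4,0,0,0],[12,-42,4,0,0,0],[12,-42,4,0,0,0],[12,-42,4,0,0,0],[12,-42,4,0,0,0],[0,0,0,0,0,0],[0,0,0,0,0,0]]'
python3 go.py 459 24 5 -0.247
cat > ad.py <<'E'
# refit the adapters that show now
from h import *
AD=[box((-42,-22,0),(42,22,32))]
m={}
for n in("top","side"):
    bot.capture(n); m[n]=[r for r in bot.outline_of("adapter1",n) if r["p"]>.3]
    print(n,[(round(r["p"],2),np.round(r["pixel"]).tolist(),int(r["mask"].sum())) for r in m[n]])
for a in m["side"]+m["top"]:
    n="side" if any(a is r for r in m["side"]) else "top"
    p0=back(n,[a["pixel"]],16)[0][:2]
    r=min((fit({n:a["mask"]},AD,(*p0,y)) for y in(-.8,0,.8)),key=lambda r:r[1]); print(n,np.round(r[0],3),round(r[1],3))
E
python3 ad.py
```

```text
time: 2.6
tool_pos: [304.0, -237.1, 198.8]
tcp_rot: [3.141, -0.001, -0.248]
contact_force: [-0.0, 0.3, 0.2]
grip_width: 91.8
finger_force: 0.0
time: 3.5
tool_pos: [456.7, 26.6, 170.4]
tcp_rot: [3.141, 0.001, -0.245]
contact_force: [-0.3, -0.0, -0.4]
grip_width: 91.9
finger_force: 0.0
t 3.5 turn [0.001 0.001 0.002] then shift [  2.9   1.9 165.4] len 165 F [-0.3 -0.  -0.4] w 91.9
top [(0.68, [284.0, 195.0], 128), (0.49, [258.0, 253.0], 136)]
side [(0.89, [286.0, 247.0], 573), (0.66, [313.0, 275.0], 756)]
side [ 5.74679e+02 -2.91860e+01 -6.60000e-02] 0.279
side [ 4.59891e+02  2.43250e+01 -2.89000e-01] 0.141
top [ 6.18339e+02 -2.81650e+01 -1.31000e-01] 2.825
top [431.897  38.082   0.81 ] 2.672
```

```bash
python3 -m jog '[[1.5,1,20,0,0,0.015],[1.5,1,20,0,0,0.015],[0,0,25,0,0,0],[0,0,25,0,0,0],[0,0,25,0,0,0],[0,0,20,0,0,0],[0,0,15,0,0,0],[0,0,10,0,0,0],[0,0,5,0,0,0],[0,0,0,0,0,0]]'
python3 -m jog '[[0,0,0,0,0,0],[0,0,0,0,0,0],[0,0,0,0,0,0],[0,0,0,0,0,0],[0,0,0,0,0,0],[0,0,0,0,0,0],[0,0,0,0,0,0],[0,0,0,0,0,0]]' 20
python3 -m jog '[[0,0,-10,0,0,0],[0,0,-20,0,0,0],[0,0,-30,0,0,0],[0,0,-30,0,0,0],[0,0,-30,0,0,0],[0,0,-20,0,0,0],[0,0,0,0,0,0]]'
python3 go.py 565.6 -389 145 -0.354
```

```text
time: 4.7
tool_pos: [459.1, 22.7, 5.6]
tcp_rot: [3.141, 0.0, -0.278]
contact_force: [0.0, -0.6, 0.6]
grip_width: 91.4
finger_force: 0.0
time: 5.5
tool_pos: [459.3, 23.3, 5.7]
tcp_rot: [-3.142, -0.0, -0.277]
contact_force: [-0.1, 0.9, 0.3]
grip_width: 43.8
finger_force: 29.5
time: 6.2
tool_pos: [460.7, 23.0, 148.6]
tcp_rot: [-3.141, -0.006, -0.277]
contact_force: [0.2, 0.3, -1.5]
grip_width: 44.2
finger_force: 29.5
t 6.2 turn [-0.001 -0.006  0.077] then shift [241.2 350.1   3.6] len 425 F [ 0.2  0.3 -1.5] w 44.2
```

```bash
python3 -m jog '[[0,0,0,0,0,0.077],[10,15,0,0,0,0],[20,28,0,0,0,0],[20,28,0,0,0,0],[20,28,0,0,0,0],[20,28,0,0,0,0],[20,28,0,0,0,0],[20,28,0,0,0,0],[20,28,0,0,0,0],[20,28,0,0,0,0]]'
python3 -m jog '[[20,28,0,0,0,0],[20,28,0,0,0,0],[20,28,0,0,0,0],[16,28,0,0,0,0],[10,14,0,0,0,0],[0,0,0,0,0,0],[0,0,0,0,0,0]]'
python3 go.py 565.6 -389 28 -0.354
python3 - <<'E'
from h import *
for n in("top","side"):
    im=bot.capture(n); cv2.imwrite(f"pics/p1{n}.png",im[:,:,::-1])
a=cv2.imread("pics/p1top.png")[120:300,300:480]; b=cv2.imread("pics/p1side.png")[110:260,230:430]
cv2.imwrite("pics/p1.png",np.hstack([cv2.resize(a,(400,400)),cv2.resize(b,(400,400))]))
E
```

```text
time: 7.2
tool_pos: [535.2, -260.9, 143.9]
tcp_rot: [-3.141, 0.003, -0.354]
contact_force: [0.3, 0.5, -2.8]
grip_width: 44.2
finger_force: 29.5
time: 7.9
tool_pos: [572.0, -407.2, 143.7]
tcp_rot: [-3.14, 0.003, -0.355]
contact_force: [0.1, 0.5, -2.7]
grip_width: 44.3
finger_force: 29.5
t 7.9 turn [-0.001  0.003 -0.001] then shift [-12.3 -14.8 115.7] len 117 F [ 0.1  0.5 -2.7] w 44.3
```

View pics/p1.png

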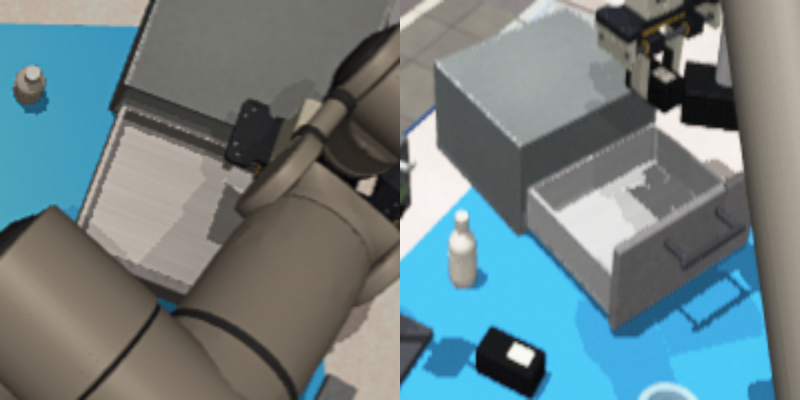

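```bash
python3 -m jog '[[-6,-8,0,0,0,0],[-6,-7,0,0,0,0],[0,0,20,0,0,0],[0,0,25,0,0,0],[0,0,25,0,0,0],[0,0,20,0,0,0],[0,0,12,0,0,0],[0,0,8,0,0,0],[0,0,5,0,0,0],[0,0,0,0,0,0],[0,0,0,0,0,0]]'
python3 go.py 565.6 -389 28 -0.354
```

```text
time: 9.1
tool_pos: [567.1, -390.0, 31.7]
tcp_rot: [3.141, -0.001, -0.354]
contact_force: [0.2, -0.2, -1.9]
grip_width: 44.3
finger_force: 29.6
t 9.1 turn [ 0.001 -0.001 -0.   ] then shift [-1.8 -0.4  3.7] len 4 F [ 0.2 -0.2 -1.9] w 44.3
```

```bash
python3 -m jog '[[0,0,3,0,0,0],[0,0,1,0,0,0],[0,0,0,0,0,0]]'
python3 -m jog '[[0,0,0,0,0,0],[0,0,0,0,0,0],[0,0,0,0,0,0],[0,0,0,0,0,0]]' 68
python3 -m jog '[[0,0,-15,0,0,0],[0,0,-30,0,0,0],[0,0,-35,0,0,0],[0,0,-35,0,0,0],[0,0,-20,0,0,0],[0,0,0,0,0,0]]'
python3 go.py 574.5 -29 145 0.06
```

```text
time: 9.4
tool_pos: [567.2, -390.1, 27.8]
tcp_rot: [3.141, -0.002, -0.354]
contact_force: [0.6, 1.0, 3.3]
grip_width: 43.8
finger_force: 29.6
time: 9.8
tool_pos: [566.6, -389.7, 26.5]
tcp_rot: [-3.142, 0.0, -0.354]
contact_force: [0.8, 0.1, 0.4]
grip_width: 62.1
finger_force: 0.0
time: 10.4
tool_pos: [568.2, -391.0, 167.2]
tcp_rot: [3.138, -0.008, -0.354]
contact_force: [-0.4, -0.3, -0.3]
grip_width: 62.3
finger_force: 0.0
t 10.4 turn [ 0.005 -0.007 -0.414] then shift [  28.  -361.    22.2] len 363 F [-0.4 -0.3 -0.3] w 62.3
```

```bash
python3 -m jog '[[0,0,0,0,0,-0.138],[0,0,0,0,0,-0.138],[0,0,0,0,0,-0.138],[3,-36,2,0,0,0],[3,-36,2,0,0,0],[3,-36,2,0,0,0],[3,-36,2,0,0,0],[3,-36,2,0,0,0],[3,-36,2,0,0,0]]' 100
python3 ad.py
python3 -m jog '[[3,-36,2,0,0,0],[3,-36,2,0,0,0],[3,-36,2,0,0,0],[3,-36,2,0,0,0],[0,0,0,0,0,0]]' 100
python3 go.py 574.5 -29 5.5 0.06
```

```text
time: 11.3
tool_pos: [571.1, -171.4, 149.0]
tcp_rot: [-3.141, 0.001, 0.06]
contact_force: [0.8, 0.0, 0.1]
grip_width: 91.9
finger_force: 0.0
top [(0.85, [408.0, 210.0], 458), (0.77, [283.0, 208.0], 463)]
side [(0.63, [288.0, 248.0], 627), (0.57, [356.0, 174.0], 307)]
side [ 5.73538e+02 -2.90110e+01  9.20000e-02] 0.177
side [ 581.37  -421.044   -0.609] 0.455
top [ 5.68730e+02 -3.96943e+02 -3.62000e-01] 0.26
top [ 5.73489e+02 -2.84030e+01  9.60000e-02] 0.086
time: 12.0
tool_pos: [574.9, -26.1, 141.2]
tcp_rot: [-3.141, 0.001, 0.062]
contact_force: [-0.2, 0.6, -1.0]
grip_width: 91.9
finger_force: 0.0
t 12.0 turn [-0.001  0.001  0.002] then shift [ -0.6   2.9 135.7] len 136 F [-0.2  0.6 -1. ] w 91.9
```

```bash
python3 -m jog '[[-0.5,2,15,0,0,-0.03],[0,0,25,0,0,0],[0,0,25,0,0,0],[0,0,25,0,0,0],[0,0,20,0,0,0],[0,0,15,0,0,0],[0,0,7,0,0,0],[0,0,4,0,0,0],[0,0,0,0,0,0]]'
python3 -m jog '[[0,0,0,0,0,0],[0,0,0,0,0,0],[0,0,0,0,0,0],[0,0,0,0,0,0],[0,0,0,0,0,0],[0,0,0,0,0,0],[0,0,0,0,0,0],[0,0,0,0,0,0]]' 20
python3 -m jog '[[0,0,-10,0,0,0],[0,0,-20,0,0,0],[0,0,-30,0,0,0],[0,0,-30,0,0,0],[0,0,-30,0,0,0],[0,0,-20,0,0,0],[0,0,0,0,0,0]]'
python3 go.py 608.6 -272.8 145 -0.354
```

```text
time: 12.9
tool_pos: [574.9, -31.4, 5.6]
tcp_rot: [3.141, 0.0, 0.089]
contact_force: [0.9, 0.5, 0.4]
grip_width: 91.7
finger_force: 0.0
time: 13.7
tool_pos: [574.7, -30.4, 5.8]
tcp_rot: [-3.141, -0.0, 0.09]
contact_force: [-0.4, 1.1, 1.7]
grip_width: 44.0
finger_force: 30.0
time: 14.4
tool_pos: [576.4, -30.9, 149.2]
tcp_rot: [3.14, -0.006, 0.09]
contact_force: [-0.3, -1.3, -1.7]
grip_width: 43.8
finger_force: 30.0
t 14.4 turn [ 0.001 -0.006  0.444] then shift [114.1 215.7   4.2] len 244 F [-0.3 -1.3 -1.7] w 43.8
```

```bash
python3 -m jog '[[0,0,0,0,0,0.111],[0,0,0,0,0,0.111],[0,0,0,0,0,0.111],[0,0,0,0,0,0.111],[14,26,0,0,0,0],[18,34,0,0,0,0],[18,34,0,0,0,0],[18,34,0,0,0,0],[18,34,0,0,0,0],[18,34,0,0,0,0],[10,20,0,0,0,0],[0,0,0,0,0,0]]'
python3 go.py 608.6 -272.8 28 -0.354
```

```text
time: 15.6
tool_pos: [605.7, -276.0, 143.5]
tcp_rot: [3.141, 0.002, -0.358]
contact_force: [0.3, 0.4, -1.9]
grip_width: 43.8
finger_force: 30.0
t 15.6 turn [ 0.001  0.002 -0.004] then shift [  1.6  -4.  115.5] len 116 F [ 0.3  0.4 -1.9] w 43.8
```

```bash
python3 -m jog '[[0,-4,10,0,0,0],[0,0,20,0,0,0],[0,0,25,0,0,0],[0,0,25,0,0,0],[0,0,20,0,0,0],[0,0,10,0,0,0],[0,0,4,0,0,0],[0,0,1.5,0,0,0],[0,0,0,0,0,0]]'
python3 -m jog '[[0,0,0,0,0,0],[0,0,0,0,0,0],[0,0,0,0,0,0],[0,0,0,0,0,0]]' 68
python3 -m jog '[[0,0,-15,0,0,0],[0,0,-30,0,0,0],[0,0,-35,0,0,0],[0,0,-35,0,0,0],[0,0,-35,0,0,0],[0,0,-35,0,0,0],[0,0,-35,0,0,0],[0,0,-20,0,0,0],[0,0,0,0,0,0]]'
python3 go.py 704.5 36.5 290 0.11
```

```text
time: 16.5
tool_pos: [608.6, -268.9, 31.0]
tcp_rot: [3.141, -0.001, -0.354]
contact_force: [-0.3, -0.9, -2.1]
grip_width: 44.0
finger_force: 30.0
time: 16.9
tool_pos: [608.3, -269.2, 30.8]
tcp_rot: [3.141, -0.001, -0.354]
contact_force: [-0.3, 0.1, 0.7]
grip_width: 61.9
finger_force: 0.0
time: 17.8
tool_pos: [609.2, -269.6, 275.6]
tcp_rot: [3.14, -0.009, -0.354]
contact_force: [0.5, 0.3, -0.3]
grip_width: 62.6
finger_force: 0.0
t 17.8 turn [ 0.004 -0.008 -0.464] then shift [ 128.3 -293.7  -14.4] len 321 F [ 0.5  0.3 -0.3] w 62.6
```

```bash
python3 -m jog '[[0,0,0,0,0,-0.116],[0,0,0,0,0,-0.116],[0,0,0,0,0,-0.116],[0,0,0,0,0,-0.116],[13,-29,-2,0,0,0],[13,-29,-2,0,0,0],[13,-29,-2,0,0,0],[13,-29,-2,0,0,0],[0,0,0,0,0,0]]' 100
python3 - <<'E'
from h import *
ims={n:bot.capture(n) for n in("top","side")}
ms={}
for n in ims:
    s=bot.outline_of("stand",n); t=bot.outline_of("tester",n); print(n,len(s),len(t),[(round(r["p"],2),int(r["mask"].sum())) for r in s[:1]+t[:1]])
    ms[n]=s[0]["mask"]|t[0]["mask"]
B=[box((-55,-50,0),(55,50,6)),box((-6,-6,0),(6,6,243)),box((-66,-4,231),(0,4,239)),box((-50,-27,175),(-20,27,250))]
r=fit(ms,B,(739,40,.1)); print(np.round(r[0],3),round(r[1],3),np.round(place([[-35,0,0]],*r[0]),1))
a=ims["top"][100:200,220:320]; b=ims["side"][140:260,180:300]
cv2.imwrite("pics/t1.png",np.hstack([cv2.resize(a,(400,400),interpolation=cv2.INTER_CUBIC),cv2.resize(b,(400,400),interpolation=cv2.INTER_CUBIC)])[:,:,::-1])
E
python3 go.py 704.5 36.5 290 0.11
```

```text
time: 18.7
tool_pos: [647.7, -143.7, 277.8]
tcp_rot: [-3.14, 0.0, 0.114]
contact_force: [-0.6, -0.0, -0.9]
grip_width: 92.1
finger_force: 0.0
top 1 2 [(0.73, 857), (0.86, 416)]
side 1 1 [(0.8, 1507), (0.8, 802)]
[7.39265e+02 3.98240e+01 1.02000e-01] 0.097 [[704.4  36.3   0. ]]
t 19.0 turn [ 0.     0.001 -0.002] then shift [  77.9 -178.2  -12.1] len 195 F [-0.4  0.9  0.7] w 92.2
```

View pics/t1.png

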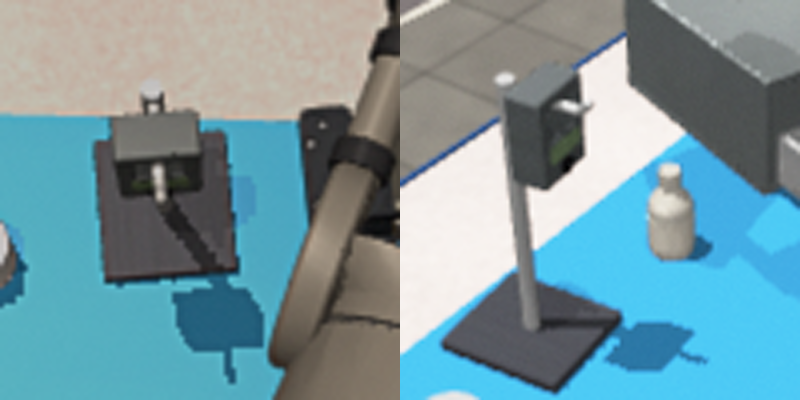

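```bash
python3 -m jog '[[13,-30,-4,0,0,0],[13,-30,-4,0,0,0],[13,-30,-2,0,0,0.005],[13,-30,0,0,0,0.005],[13,-30,0,0,0,0],[13,-28,0,0,0,0],[0,0,0,0,0,0],[0,0,0,0,0,0]]' 100
python3 go.py 704.4 36.3 198 0.102
```

```text
time: 19.8
tool_pos: [705.9, 36.8, 287.7]
tcp_rot: [3.141, 0.001, 0.1]
contact_force: [0.4, -0.6, -0.0]
grip_width: 91.9
finger_force: 0.0
t 19.8 turn [ 0.     0.001 -0.002] then shift [-1.5  0.4 89.7] len 90 F [ 0.4 -0.6 -0. ] w 91.9
```

```bash
python3 -m jog '[[-1.5,0,15,0,0,0],[0,0,20,0,0,0],[0,0,20,0,0,0],[0,0,20,0,0,0],[0,0,10,0,0,0],[0,0,4,0,0,0],[0,0,0,0,0,0],[0,0,0,0,0,0]]'
python3 -m jog '[[0,0,0,0,0,0],[0,0,0,0,0,0],[0,0,0,0,0,0],[0,0,0,0,0,0],[0,0,0,0,0,0],[0,0,0,0,0,0],[0,0,0,0,0,0]]' 30
python3 go.py 704.4 36.3 198 0.102
```

```text
time: 20.6
tool_pos: [704.9, 36.7, 200.4]
tcp_rot: [3.141, -0.002, 0.099]
contact_force: [-0.2, 0.0, 0.7]
grip_width: 91.9
finger_force: 0.0
time: 21.3
tool_pos: [704.4, 37.2, 199.2]
tcp_rot: [3.142, -0.0, 0.1]
contact_force: [-0.1, 0.2, -0.0]
grip_width: 53.6
finger_force: 30.0
t 21.3 turn [ 0.    -0.    -0.002] then shift [-0.1  0.8  1.2] len 1 F [-0.1  0.2 -0. ] w 53.6
```

```bash
python3 -m jog '[[0,0,-4,0,0,0],[0,0,-5,0,0,0],[0,0,-5,0,0,0],[0,0,0,0,0,0],[0,0,0,0,0,0]]'
python3 -m jog '[[-8,0,0,0,0,0],[-12,0,0,0,0,0],[-12,0,0,0,0,0],[-12,0,0,0,0,0],[-15,0,0,0,0,0],[-20,0,0,0,0,0],[-20,0,0,0,0,0],[-20,0,0,0,0,0],[-10,0,0,0,0,0],[0,0,0,0,0,0]]'
python3 go.py 524.2 -241.5 190 -0.354
python3 - <<'E'
from h import *
bot.capture("side"); print([(round(r["p"],2),r["pixel"]) for r in bot.outline_of("tester","side")]); print(proj("side",[[575,24,226]]))
E
```

```text
time: 21.8
tool_pos: [704.4, 37.1, 213.4]
tcp_rot: [3.141, -0.0, 0.1]
contact_force: [0.2, -0.6, -2.3]
grip_width: 53.9
finger_force: 30.0
time: 22.8
tool_pos: [575.0, 24.2, 213.5]
tcp_rot: [3.142, 0.0, 0.1]
contact_force: [-0.1, -0.1, -1.7]
grip_width: 54.0
finger_force: 30.0
t 22.8 turn [0.    0.    0.454] then shift [ 44.5 266.9  23.5] len 272 F [-0.1 -0.1 -1.7] w 54.0
[(0.66, [275.5, 196.9])]
[[271.8512947  188.49472746]]
```

```bash
python3 -m jog '[[0,0,0,0,0,0.114],[0,0,0,0,0,0.114],[0,0,0,0,0,0.113],[0,0,0,0,0,0.113],[4,20,2,0,0,0],[5,33,2,0,0,0],[5,33,2,0,0,0],[6,33,3,0,0,0],[6,33,3,0,0,0],[6,33,3,0,0,0],[6,33,3,0,0,0],[5,33,3,0,0,0]]'
python3 -m jog '[[1,15,2,0,0,0],[0,0,0,0,0,0],[0,0,0,0,0,0]]'
python3 go.py 524.2 -241.5 48 -0.354
```

```text
time: 24.1
tool_pos: [529.7, -227.7, 191.8]
tcp_rot: [3.142, -0.0, -0.354]
contact_force: [0.4, 0.6, -2.9]
grip_width: 53.8
finger_force: 30.0
time: 24.4
tool_pos: [525.4, -240.0, 190.0]
tcp_rot: [-3.141, 0.0, -0.355]
contact_force: [0.3, -0.3, -2.4]
grip_width: 54.2
finger_force: 30.0
t 24.4 turn [-0.001  0.    -0.001] then shift [ -0.6   1.8 142. ] len 142 F [ 0.3 -0.3 -2.4] w 54.2
```

```bash
python3 -m jog '[[0,1,15,0,0,0],[0,0,25,0,0,0],[0,0,25,0,0,0],[0,0,25,0,0,0],[0,0,20,0,0,0],[0,0,15,0,0,0],[0,0,10,0,0,0],[0,0,4,0,0,0],[0,0,0,0,0,0],[0,0,0,0,0,0]]'
python3 -m jog '[[0,0,2,0,0,0],[0,0,0,0,0,0]]'
python3 go.py 524.2 -241.5 46 -0.354
```

```text
time: 25.4
tool_pos: [525.3, -241.5, 52.0]
tcp_rot: [3.141, -0.001, -0.354]
contact_force: [0.3, 0.2, -1.3]
grip_width: 54.2
finger_force: 30.0
time: 25.6
tool_pos: [524.9, -241.5, 49.6]
tcp_rot: [3.141, -0.001, -0.354]
contact_force: [0.3, 0.2, -1.6]
grip_width: 53.7
finger_force: 30.0
t 25.6 turn [ 0.    -0.001 -0.   ] then shift [-0.6  0.2  3.6] len 4 F [ 0.3  0.2 -1.6] w 53.7
```

```bash
python3 -m jog '[[0,0,2,0,0,0],[0,0,1,0,0,0],[0,0,0,0,0,0],[0,0,0,0,0,0]]'
python3 -m jog '[[0,0,0,0,0,0],[0,0,0,0,0,0],[0,0,0,0,0,0],[0,0,0,0,0,0]]' 72
python3 -m jog '[[0,0,-10,0,0,0],[0,0,-20,0,0,0],[0,0,-30,0,0,0],[0,0,-35,0,0,0],[0,0,-35,0,0,0],[0,0,-15,0,0,0],[0,0,0,0,0,0]]'
python3 go.py 398 259 150 0.61
```

```text
time: 26.0
tool_pos: [524.7, -241.5, 46.3]
tcp_rot: [3.141, -0.0, -0.354]
contact_force: [0.8, 0.4, -1.0]
grip_width: 53.8
finger_force: 30.0
time: 26.4
tool_pos: [524.8, -241.5, 46.4]
tcp_rot: [3.141, -0.0, -0.354]
contact_force: [-0.9, 0.6, 0.8]
grip_width: 66.2
finger_force: 0.0
time: 27.1
tool_pos: [525.9, -242.1, 194.8]
tcp_rot: [3.14, -0.006, -0.354]
contact_force: [0.0, -1.5, -1.0]
grip_width: 65.7
finger_force: 0.0
t 27.1 turn [ 0.004 -0.005 -0.964] then shift [ 182.2 -484.1   44.8] len 519 F [ 0.  -1.5 -1. ] w 65.7
```

```bash
python3 -m jog '[[0,0,0,0,0,-0.138],[0,0,0,0,0,-0.138],[0,0,0,0,0,-0.138],[0,0,0,0,0,-0.138],[0,0,0,0,0,-0.138],[0,0,0,0,0,-0.138],[0,0,0,0,0,-0.138],[13,-35,3,0,0,0],[13,-35,3,0,0,0],[13,-35,3,0,0,0],[13,-35,3,0,0,0]]' 100
python3 - <<'E'
from h import *
ims={n:bot.capture(n) for n in("top","side")}
ms={n:bot.outline_of("case",n)[0]["mask"] for n in ims}
r=fit(ms,[box((-90,-90,0),(90,90,72))],(447,293,.61)); print(np.round(r[0],3),round(r[1],3))
k=place([[-60,0,107]],*r[0]); print(k)
a=ims["top"][150:280,290:460]; uv=[proj(n,k)[0] for n in("top","side")]; print(uv)
b=ims["side"][310:370,240:310].copy()
c=ims["top"][235:295,140:210].copy()
for q,u,o in((b,uv[1],(240,310)),(c,uv[0],(140,235))): cv2.circle(q,(int(round(u[0]-o[0])),int(round(u[1]-o[1]))),1,(255,0,0),-1)
q=[cv2.resize(x,(266,300),interpolation=cv2.INTER_NEAREST) for x in(a,b,c)]
cv2.imwrite("pics/k.png",np.hstack(q)[:,:,::-1])
E
```

```text
time: 28.2
tool_pos: [485.6, -95.5, 178.0]
tcp_rot: [-3.14, 0.001, 0.611]
contact_force: [-0.7, 0.2, 0.6]
grip_width: 92.1
finger_force: 0.0
[446.942 292.324   0.602] 0.037
[[397.50152663 258.32897466 107.        ]]
[array([173.08172847, 261.88644238]), array([276.87882543, 331.92867387])]
```

View pics/k.png

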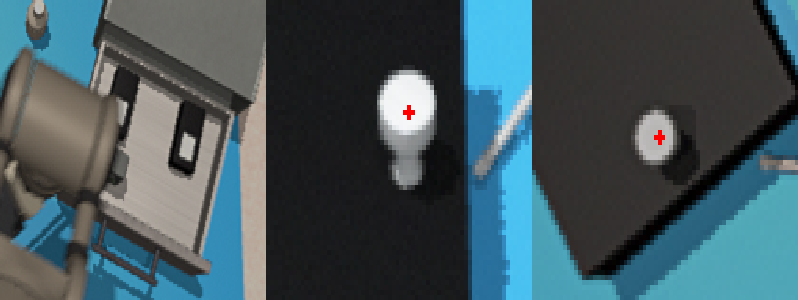

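```bash
python3 -m jog '[[13,-35,3,0,0,0],[13,-35,3,0,0,0],[13,-35,3,0,0,0],[13,-35,3,0,0,0],[13,-35,3,0,0,0],[13,-35,3,0,0,0],[13,-35,3,0,0,0],[13,-35,3,0,0,0],[13,-35,3,0,0,0],[10,-25,1,0,0,0.005],[0,0,0,0,0,0],[0,0,0,0,0,0]]' 70
python3 go.py 397.5 258.5 90 0.605
```

```text
time: 29.6
tool_pos: [396.2, 253.8, 150.8]
tcp_rot: [3.141, 0.001, 0.607]
contact_force: [0.2, 0.3, 1.1]
grip_width: 64.3
finger_force: 0.0
t 29.6 turn [0.001 0.001 0.002] then shift [ 3.7 -3.1 60.8] len 61 F [0.2 0.3 1.1] w 64.3
```

```bash
python3 -m jog '[[3.5,-3,5,0,0,0],[0,0,15,0,0,0],[0,0,15,0,0,0],[0,0,15,0,0,0],[0,0,8,0,0,0],[0,0,3,0,0,0],[0,0,0,0,0,0]]'
python3 -m jog '[[0,0,0,0,0,0],[0,0,0,0,0,0],[0,0,0,0,0,0],[0,0,0,0,0,0],[0,0,0,0,0,0],[0,0,0,0,0,0],[0,0,0,0,0,0]]' 10
python3 - <<'E'
import numpy as np
th=np.arange(0,1.81,.1); x=-150*np.cos(th)+42*np.sin(th); z=150*np.sin(th)+42*np.cos(th)
print([(round(t,1),round(a-x[0],1),round(b-z[0],1)) for t,a,b in zip(th,x,z)])
print([(round(a,1),round(-b,1)) for a,b in zip(np.diff(x),np.diff(z))])
E
python3 go.py 397.5 258.5 90 0.605
```

```text
time: 30.3
tool_pos: [397.0, 258.4, 90.0]
tcp_rot: [3.142, 0.0, 0.606]
contact_force: [0.5, -0.0, -0.2]
grip_width: 64.3
finger_force: 0.0
time: 31.0
tool_pos: [396.6, 259.0, 90.3]
tcp_rot: [-3.141, -0.0, 0.607]
contact_force: [-1.1, 2.1, 1.4]
grip_width: 27.0
finger_force: 30.0
[(np.float64(0.0), np.float64(0.0), np.float64(0.0)), (np.float64(0.1), np.float64(4.9), np.float64(14.8)), (np.float64(0.2), np.float64(11.3), np.float64(29.0)), (np.float64(0.3), np.float64(19.1), np.float64(42.5)), (np.float64(0.4), np.float64(28.2), np.float64(55.1)), (np.float64(0.5), np.float64(38.5), np.float64(66.8)), (np.float64(0.6), np.float64(49.9), np.float64(77.4)), (np.float64(0.7), np.float64(62.3), np.float64(86.8)), (np.float64(0.8), np.float64(75.6), np.float64(94.9)), (np.float64(0.9), np.float64(89.7), np.float64(101.6)), (np.float64(1.0), np.float64(104.3), np.float64(106.9)), (np.float64(1.1), np.float64(119.4), np.float64(110.7)), (np.float64(1.2), np.float64(134.8), np.float64(113.0)), (np.float64(1.3), np.float64(150.3), np.float64(113.8)), (np.float64(1.4), np.float64(165.9), np.flo
[... 314 characters left out ...]
)), (np.float64(7.8), np.float64(-13.5)), (np.float64(9.1), np.float64(-12.6)), (np.float64(10.3), np.float64(-11.7)), (np.float64(11.4), np.float64(-10.6)), (np.float64(12.4), np.float64(-9.4)), (np.float64(13.3), np.float64(-8.1)), (np.float64(14.0), np.float64(-6.7)), (np.float64(14.6), np.float64(-5.3)), (np.float64(15.1), np.float64(-3.8)), (np.float64(15.4), np.float64(-2.3)), (np.float64(15.6), np.float64(-0.7)), (np.float64(15.5), np.float64(0.8)), (np.float64(15.4), np.float64(2.4)), (np.float64(15.1), np.float64(3.9)), (np.float64(14.6), np.float64(5.4)), (np.float64(14.0), np.float64(6.8))]
t 31.0 turn [-0.    -0.     0.002] then shift [0.4 1.  0.3] len 1 F [-1.1  2.1  1.4] w 27.0
```

```bash
python3 -m jog '[[2.2,0,-7.4,0,0,0],[2.7,0,-7.4,0,0,0],[3.1,0,-7.2,0,0,0],[3.3,0,-7,0,0,0],[3.8,0,-6.8,0,0,0],[4,0,-6.7,0,0,0],[4.4,0,-6.4,0,0,0],[4.7,0,-6.2,0,0,0],[5,0,-6,0,0,0],[5.3,0,-5.7,0,0,0],[5.6,0,-5.4,0,0,0],[5.8,0,-5.2,0,0,0]]'
python3 go.py 397.5 258.5 90 0.605
```

```text
time: 32.2
tool_pos: [437.4, 287.4, 167.9]
tcp_rot: [-3.141, 0.002, 0.607]
contact_force: [-3.1, 4.3, -3.3]
grip_width: 26.8
finger_force: 30.0
t 32.2 turn [-0.     0.002  0.002] then shift [-49.2   1.1  77.9] len 92 F [-3.1  4.3 -3.3] w 26.8
```

```bash
python3 -m jog '[[6.1,0,-4.8,0,0,0],[6.3,0,-4.6,0,0,0],[6.6,0,-4.2,0,0,0],[6.7,0,-3.9,0,0,0],[6.9,0,-3.5,0,0,0],[7.1,0,-3.2,0,0,0],[7.2,0,-2.8,0,0,0],[7.4,0,-2.5,0,0,0],[7.5,0,-2,0,0,0],[7.6,0,-1.8,0,0,0],[7.7,0,-1.3,0,0,0],[7.7,0,-1,0,0,0]]'
python3 -m jog '[[7.8,0,-0.5,0,0,0],[7.8,0,-0.2,0,0,0],[7.8,0,0.2,0,0,0],[7.7,0,0.6,0,0,0],[7.7,0,1,0,0,0],[7.7,0,1.4,0,0,0],[7.6,0,1.8,0,0,0],[7.5,0,2.1,0,0,0],[7.4,0,2.5,0,0,0],[7.2,0,2.9,0,0,0],[0,0,0,0,0,0]]'
python3 go.py 397.5 258.5 90 0.605
```

```text
time: 33.4
tool_pos: [507.1, 335.9, 203.7]
tcp_rot: [-3.141, 0.001, 0.607]
contact_force: [-4.8, 3.1, -0.2]
grip_width: 26.6
finger_force: 30.0
time: 34.5
tool_pos: [570.5, 380.1, 191.9]
tcp_rot: [-3.141, -0.001, 0.607]
contact_force: [-2.5, 3.7, 1.4]
grip_width: 26.8
finger_force: 30.0
t 34.5 turn [-0.    -0.001  0.002] then shift [-211.4    1.6  101.9] len 235 F [-2.5  3.7  1.4] w 26.8
```

```bash
python3 -m jog '[[7.1,0,3.2,0,0,0],[5,0,2.6,0,0,0],[0,0,0,0,0,0]]'
python3 -m jog '[[0,0,0,0,0,0],[0,0,0,0,0,0],[0,0,0,0,0,0],[0,0,0,0,0,0],[0,0,0,0,0,0],[0,0,0,0,0,0]]' 100
python3 -m jog '[[0,0,-8,0,0,0],[0,0,-15,0,0,0],[0,0,-25,0,0,0],[0,0,-25,0,0,0],[0,0,-25,0,0,0],[0,0,-10,0,0,0],[0,0,0,0,0,0],[0,0,0,0,0,0],[0,0,0,0,0,0]]'
python3 - <<'E'
from h import *
ims={n:bot.capture(n) for n in("top","side")}
for n in ims:
    r=bot.outline_of("refbox",n); print(n,[(round(d["p"],2),np.round(d["pixel"]).tolist(),int(d["mask"].sum())) for d in r[:3]])
a=ims["top"][150:290,80:220]; b=ims["side"][150:420,130:400]
cv2.imwrite("pics/l.png",np.hstack([cv2.resize(x,(400,400),interpolation=cv2.INTER_CUBIC) for x in(a,b)])[:,:,::-1])
E
```

```text
time: 34.8
tool_pos: [580.3, 387.0, 186.2]
tcp_rot: [-3.141, -0.001, 0.607]
contact_force: [-2.2, 3.9, 1.6]
grip_width: 26.7
finger_force: 30.0
time: 35.4
tool_pos: [580.0, 385.9, 185.6]
tcp_rot: [3.141, -0.0, 0.607]
contact_force: [0.4, 1.0, -0.3]
grip_width: 70.1
finger_force: 0.2
time: 36.3
tool_pos: [579.4, 385.7, 291.7]
tcp_rot: [-3.141, 0.003, 0.607]
contact_force: [0.4, 0.5, 0.1]
grip_width: 91.9
finger_force: 0.0
top [(0.65, [168.0, 241.0], 516), (0.51, [131.0, 199.0], 2854), (0.29, [248.0, 272.0], 387)]
side [(0.73, [241.0, 355.0], 1226)]
```

View pics/l.png

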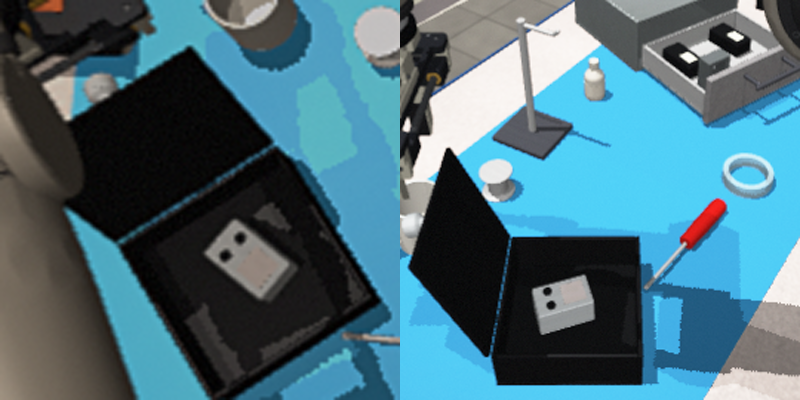

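```bash
python3 - <<'E'
from h import *
ms={n:bot.outline_of("refbox",n)[0]["mask"] for n in("top","side")}
B=[box((-37,-23,6),(37,23,48))]
for y in(-.6,0,.6,1.2):
    r=fit(ms,B,(450,290,y)); print(np.round(r[0],3),round(r[1],3))
E
python3 go.py 450 290 150 0.605
```

```text
[460.165 295.778   0.921] 0.089
[459.957 295.867   0.903] 0.089
[459.922 295.848   0.911] 0.089
[460.012 295.917   0.912] 0.089
t 36.6 turn [0.    0.001 0.002] then shift [-161.4    5.   143.1] len 216 F [-0.4  1.2 -0. ] w 91.9
```

```bash
python3 go.py 460 296 150 0.605; python3 -m jog '[[-20,0,0,0,0,0],[-30,0,0,0,0,0],[-30,1,0,0,0,0],[-30,1,0,0,0,0],[-30,0,0,0,0,0],[-9,0,0,0,0,-0.102],[0,0,10,0,0,-0.102],[0,0,20,0,0,-0.102],[0,0,30,0,0,0],[0,0,30,0,0,0],[0,0,30,0,0,0],[0,0,20,0,0,0]]'
python3 -m jog '[[0,0,0,0,0,0]]'
python3 go.py 460 296 16 0.912
```

```text
t 36.6 turn [0.    0.001 0.002] then shift [-149.7    5.8  143.1] len 207 F [-0.4  1.2 -0. ] w 91.9
time: 37.8
tool_pos: [457.8, 298.9, 151.6]
tcp_rot: [-3.141, 0.002, 0.913]
contact_force: [-0.1, 0.1, 0.1]
grip_width: 92.2
finger_force: 0.0
time: 37.9
tool_pos: [457.0, 298.5, 150.9]
tcp_rot: [-3.139, 0.005, 0.913]
contact_force: [0.4, -0.1, -0.3]
grip_width: 91.7
finger_force: 0.0
t 37.9 turn [-0.003  0.005  0.001] then shift [ -0.2   3.9 134.9] len 135 F [ 0.4 -0.1 -0.3] w 91.7
```

```bash
python3 -m jog '[[0,3.5,10,0,0,0],[0,0,20,0,0,0],[0,0,25,0,0,0],[0,0,25,0,0,0],[0,0,20,0,0,0],[0,0,15,0,0,0],[0,0,12,0,0,0],[0,0,7,0,0,0],[0,0,0,0,0,0],[0,0,0,0,0,0]]'
python3 -m jog '[[0,0,0,0,0,0],[0,0,0,0,0,0],[0,0,0,0,0,0],[0,0,0,0,0,0],[0,0,0,0,0,0],[0,0,0,0,0,0],[0,0,0,0,0,0],[0,0,0,0,0,0]]' 20
python3 go.py 460 296 200 0.912
```

```text
time: 38.9
tool_pos: [461.9, 297.4, 20.2]
tcp_rot: [3.141, -0.001, 0.913]
contact_force: [0.3, -0.4, -0.3]
grip_width: 92.1
finger_force: 0.0
time: 39.7
tool_pos: [461.4, 297.2, 19.6]
tcp_rot: [3.142, 0.0, 0.913]
contact_force: [0.6, -1.0, 0.4]
grip_width: 45.6
finger_force: 30.0
t 39.7 turn [0.    0.    0.001] then shift [  -1.8   -0.4 -180.4] len 180 F [ 0.6 -1.   0.4] w 45.6
```

```bash
python3 -m jog '[[0,0,-8,0,0,0],[0,0,-15,0,0,0],[0,0,-25,0,0,0],[0,0,-30,0,0,0],[0,0,-30,0,0,0],[0,0,-30,0,0,0],[0,0,-25,0,0,0],[0,0,-12,0,0,0],[0,0,0,0,0,0],[0,0,0,0,0,0]]'
python3 go.py 481.2 -357.8 190 -0.354
```

```text
time: 40.7
tool_pos: [460.8, 296.9, 193.5]
tcp_rot: [-3.141, 0.002, 0.913]
contact_force: [-0.9, 0.1, -2.8]
grip_width: 45.9
finger_force: 30.0
t 40.7 turn [0.    0.002 1.267] then shift [246.1 607.    3.5] len 655 F [-0.9  0.1 -2.8] w 45.9
```

```bash
python3 -m jog '[[0,0,0,0,0,0.127],[0,0,0,0,0,0.127],[0,0,0,0,0,0.127],[0,0,0,0,0,0.127],[0,0,0,0,0,0.127],[0,0,0,0,0,0.127],[0,0,0,0,0,0.127],[0,0,0,0,0,0.127],[0,0,0,0,0,0.127],[0,0,0,0,0,0.124]]'
python3 -m jog '[[6,15,0,0,0,0],[10,25,0,0,0,0],[12.3,30.3,0,0,0,0],[12.3,30.3,0,0,0,0],[12.3,30.3,0,0,0,0],[12.3,30.3,0,0,0,0],[12.3,30.3,0,0,0,0],[12.3,30.3,0,0,0,0],[12.3,30.3,0,0,0,0],[12.3,30.3,0,0,0,0],[12.3,30.3,0,0,0,0],[12.3,30.3,0,0,0,0]]'
python3 go.py 481.2 -357.8 190 -0.354
```

```text
time: 41.7
tool_pos: [460.5, 296.8, 192.4]
tcp_rot: [3.139, 0.003, -0.359]
contact_force: [0.2, 0.6, -3.6]
grip_width: 45.7
finger_force: 30.0
time: 42.9
tool_pos: [471.5, -74.5, 193.5]
tcp_rot: [3.141, 0.002, -0.352]
contact_force: [0.1, -0.4, -2.8]
grip_width: 46.1
finger_force: 30.0
t 42.9 turn [0.    0.002 0.002] then shift [107.3 262.3   3.5] len 283 F [ 0.1 -0.4 -2.8] w 46.1
```

```bash
python3 -m jog '[[12.3,30.3,0,0,0,0],[12.3,30.3,0,0,0,0],[12.3,30.3,0,0,0,0],[12.3,30.3,0,0,0,0],[12.3,30.3,0,0,0,0],[12.3,30.3,0,0,0,0],[10,25,0,0,0,0],[7,17,0,0,0,0],[0,0,0,0,0,0],[0,0,0,0,0,0]]'
python3 go.py 481.2 -357.8 37 -0.354
```

```text
time: 43.9
tool_pos: [479.2, -314.0, 193.3]
tcp_rot: [-3.14, 0.003, -0.354]
contact_force: [0.1, -0.1, -2.3]
grip_width: 45.6
finger_force: 30.0
t 43.9 turn [-0.001  0.003  0.   ] then shift [ 17.1  40.4 156.3] len 162 F [ 0.1 -0.1 -2.3] w 45.6
```

```bash
python3 -m jog '[[6,14,0,0,0,0],[6,14,0,0,0,0],[5,12,5,0,0,0],[0,0,20,0,0,0],[0,0,25,0,0,0],[0,0,25,0,0,0],[0,0,25,0,0,0],[0,0,20,0,0,0],[0,0,18,0,0,0],[0,0,12,0,0,0],[0,0,4,0,0,0],[0,0,0,0,0,0]]'
python3 go.py 481.2 -357.8 36 -0.354
```

```text
time: 45.1
tool_pos: [482.3, -357.7, 40.3]
tcp_rot: [-3.141, 0.001, -0.354]
contact_force: [-0.0, -0.1, -2.3]
grip_width: 45.8
finger_force: 30.0
t 45.1 turn [-0.     0.001 -0.   ] then shift [-1.   0.5  4.3] len 4 F [-0.  -0.1 -2.3] w 45.8
```

```bash
python3 -m jog '[[-1,0,2.5,0,0,0],[0,0,1.5,0,0,0],[0,0,0,0,0,0]]'
python3 -m jog '[[0,0,0,0,0,0],[0,0,0,0,0,0],[0,0,0,0,0,0],[0,0,0,0,0,0]]' 68
python3 -m jog '[[0,0,-10,0,0,0],[0,0,-20,0,0,0],[0,0,-30,0,0,0],[0,0,-35,0,0,0],[0,0,-35,0,0,0],[0,0,-20,0,0,0],[0,0,0,0,0,0]]'
python3 go.py 420 -250 190 -0.354
```

```text
time: 45.4
tool_pos: [481.6, -357.3, 37.0]
tcp_rot: [3.141, -0.001, -0.354]
contact_force: [-0.2, -0.4, -3.2]
grip_width: 45.9
finger_force: 30.0
time: 45.8
tool_pos: [481.6, -357.3, 36.9]
tcp_rot: [3.141, -0.001, -0.354]
contact_force: [-0.7, 0.4, -0.1]
grip_width: 62.3
finger_force: 0.0
time: 46.5
tool_pos: [482.8, -358.4, 191.0]
tcp_rot: [3.138, -0.007, -0.354]
contact_force: [0.7, -0.3, 0.6]
grip_width: 62.3
finger_force: 0.0
t 46.5 turn [ 0.003 -0.007 -0.   ] then shift [-96.5 -79.9   1. ] len 125 F [ 0.7 -0.3  0.6] w 62.3
```

```bash
python3 -m jog '[[-20,-8,0,0,0,0],[-25,-11,0,0,0,0],[-25,-11,0,0,0,0],[-25,-11,0,0,0,0],[-25,-11,0,0,0,0],[-24,-10,0,0,0,0],[0,0,0,0,0,0],[0,0,0,0,0,0]]' 0
python3 - <<'E'
from h import *
ims={n:bot.capture(n) for n in("top","side")}
a=ims["top"][130:300,310:480]; b=ims["side"][120:260,270:430]
cv2.imwrite("pics/d.png",np.hstack([cv2.resize(x,(400,400),interpolation=cv2.INTER_CUBIC) for x in(a,b)])[:,:,::-1])
E
python3 go.py 369.5 -250 70 -0.354
```

```text
time: 47.3
tool_pos: [367.8, -249.0, 186.5]
tcp_rot: [3.141, -0.0, -0.354]
contact_force: [-0.8, -0.2, -0.7]
grip_width: 3.0
finger_force: 0.0
t 47.4 turn [ 0. -0. -0.] then shift [  1.1  -0.  116.5] len 116 F [-0.4 -0.1  0.2] w 0.5
```

View pics/d.png

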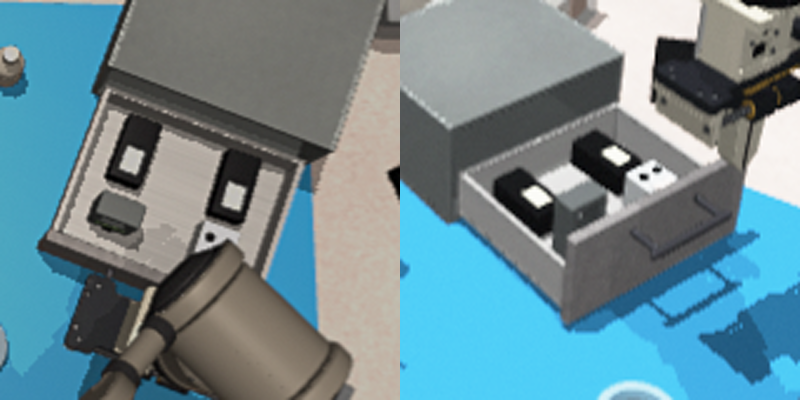

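```bash
python3 -m jog '[[-10,0,10,0,0,0],[0,0,20,0,0,0],[0,0,25,0,0,0],[0,0,25,0,0,0],[0,0,20,0,0,0],[0,0,13,0,0,0],[0,0,2,0,0,0],[0,0,0,0,0,0]]' 0
python3 -m jog '[[3,0,0,0,0,0],[3,0,0,0,0,0],[3,0,0,0,0,0],[3,0,0,0,0,0],[3,0,0,0,0,0],[3,0,0,0,0,0],[3,0,0,0,0,0],[3,0,0,0,0,0],[3,0,0,0,0,0],[3,0,0,0,0,0]]'
python3 - <<'E'
from h import *
o=bot.get_obs();c,s=.938,-.347;p=o["tool_pos"]-[641.5,-351,0];print("x_u",p[0]*c+p[1]*s,"y_u",-p[0]*s+p[1]*c,o["contact_force"])
E
```

```text
time: 48.2
tool_pos: [358.8, -246.0, 71.3]
tcp_rot: [-3.141, 0.001, -0.354]
contact_force: [-0.1, 0.7, 0.3]
grip_width: 0.8
finger_force: 0.0
time: 49.2
tool_pos: [386.9, -256.1, 71.6]
tcp_rot: [3.142, 0.0, -0.354]
contact_force: [-0.2, 0.1, 0.3]
grip_width: 0.3
finger_force: 0.0
x_u -271.7360011130755 y_u 0.6661547999204913 [-0.21843695  0.09150813  0.34343486]
```

```bash
python3 -m jog '[[3,0,0,0,0,0],[3,0,0,0,0,0],[3,0,0,0,0,0],[4,0,0,0,0,0],[4,0,0,0,0,0],[4,0,0,0,0,0],[5,0,0,0,0,0],[5,0,0,0,0,0],[5,0,0,0,0,0],[5,0,0,0,0,0],[5,0,0,0,0,0],[5,0,0,0,0,0]]'
python3 -m jog '[[5,0,0,0,0,0],[5,0,0,0,0,0],[5,0,0,0,0,0],[5,0,0,0,0,0],[5,0,0,0,0,0],[5,0,0,0,0,0],[5,0,0,0,0,0],[5,0,0,0,0,0],[5,0,0,0,0,0],[5,0,0,0,0,0],[5,0,0,0,0,0],[5,0,0,0,0,0]]'
python3 -m jog '[[5,0,0,0,0,0],[5,0,0,0,0,0],[5,0,0,0,0,0],[5,0,0,0,0,0],[5,0,0,0,0,0],[5,0,0,0,0,0],[4,0,0,0,0,0],[3,0,0,0,0,0],[2,0,0,0,0,0],[0,0,0,0,0,0]]'
python3 - <<'E'
from h import *
o=bot.get_obs();c,s=.938,-.347;p=o["tool_pos"]-[641.5,-351,0];print("x_u",p[0]*c+p[1]*s,"y_u",-p[0]*s+p[1]*c,o["contact_force"])
im=bot.capture("side"); cv2.imwrite("pics/e.png",cv2.resize(im[90:260,230:430],(706,600))[:,:,::-1])
E
```

```text
time: 50.4
tool_pos: [434.9, -273.9, 71.6]
tcp_rot: [3.141, 0.0, -0.354]
contact_force: [-2.6, -0.2, -0.3]
grip_width: 0.3
finger_force: 0.9
time: 51.6
tool_pos: [491.2, -294.7, 71.6]
tcp_rot: [3.141, -0.0, -0.354]
contact_force: [-2.4, 0.1, -1.3]
grip_width: 0.7
finger_force: 0.9
time: 52.6
tool_pos: [528.0, -308.2, 71.8]
tcp_rot: [3.142, -0.001, -0.354]
contact_force: [-0.3, 0.7, -0.3]
grip_width: 0.4
finger_force: 0.0
x_u -121.34204792245414 y_u 0.7871487411325404 [-0.29259018  0.67825476 -0.2993833 ]
```

View pics/e.png

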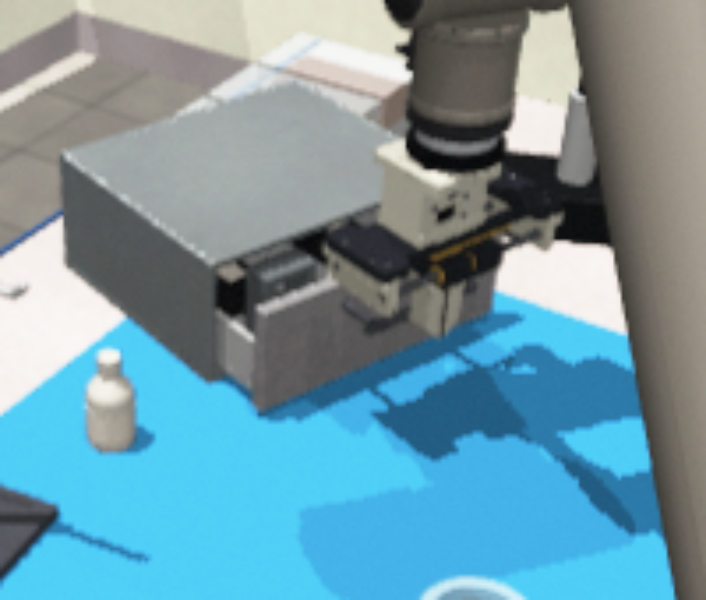

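```bash
python3 -m jog '[[2,0,0,0,0,0],[3,0,0,0,0,0],[4,0,0,0,0,0],[5,0,0,0,0,0],[5,0,0,0,0,0],[5,0,0,0,0,0],[5,0,0,0,0,0],[4,0,0,0,0,0],[3,0,0,0,0,0],[3,0,0,0,0,0],[2,0,0,0,0,0],[2,0,0,0,0,0]]'
python3 -m jog '[[1.5,0,0,0,0,0],[1.5,0,0,0,0,0],[1.5,0,0,0,0,0],[1.5,0,0,0,0,0],[0,0,0,0,0,0]]'
```

```text
time: 53.85
tool_pos: [567.7, -323.0, 71.5]
tcp_rot: [3.142, 0.0, -0.354]
contact_force: [-1.6, 1.0, 0.7]
grip_width: 0.3
finger_force: 0.8
time: 54.35
tool_pos: [573.6, -325.2, 71.6]
tcp_rot: [3.141, -0.001, -0.354]
contact_force: [-0.1, 0.3, -0.3]
grip_width: 0.5
finger_force: 0.1
```

```bash
for i in 1 2 3 4; do python3 -m jog '[[1,0,0,0,0,0],[1,0,0,0,0,0]]' | grep -E "tool_pos|contact"; done
```

```text
tool_pos: [575.1, -325.8, 71.6]
contact_force: [-1.7, 1.3, -0.5]
tool_pos: [576.6, -326.3, 71.6]
contact_force: [-5.4, 1.2, 2.0]
tool_pos: [577.7, -326.7, 71.6]
contact_force: [-11.3, 3.3, 6.9]
tool_pos: [577.7, -326.7, 71.6]
contact_force: [-18.1, 6.0, 11.2]
```

```bash
python3 -m jog '[[0.5,0,0,0,0,0],[0,0,0,0,0,0],[-5,0,0,0,0,0],[-10,0,0,0,0,0],[-20,0,0,0,0,0],[-20,0,0,0,0,0],[-20,0,-10,0,0,0],[-20,0,-25,0,0,0],[-20,0,-30,0,0,0],[-20,0,-30,0,0,0],[-20,0,-20,0,0,0],[0,0,0,0,0,0]]'
python3 -m jog '[[-20,20,-10,0,0,0],[-20,30,-10,0,0,0],[-15,30,0,0,0,0],[-10,30,0,0,0,0],[0,30,0,0,0,0],[0,30,0,0,0,0],[0,0,0,0,0,0],[0,0,0,0,0,0]]'
python3 - <<'E'
from h import *
ims={n:bot.capture(n) for n in("top","side")}
cv2.imwrite("pics/f.png",np.hstack([cv2.resize(ims["top"][60:340,60:500],(400,255)),cv2.resize(ims["side"][100:420,100:430],(400,388))[:255]])[:,:,::-1]) if 0 else cv2.imwrite("pics/f.png",cv2.resize(np.vstack([ims["top"][70:310,60:500],ims["side"][90:420,40:480]]),(462,599))[:,:,::-1])
o=bot.get_obs(); print(o["time"],o["tool_pos"])
E
```

```text
time: 56.35
tool_pos: [436.5, -275.0, 190.1]
tcp_rot: [3.139, -0.007, -0.355]
contact_force: [0.4, 0.4, 0.1]
grip_width: 0.3
finger_force: 0.0
time: 57.15
tool_pos: [316.3, -411.6, 205.7]
tcp_rot: [-3.141, -0.0, -0.355]
contact_force: [0.3, 0.7, -0.5]
grip_width: 0.5
finger_force: 0.0
57.25 [ 316.61790639 -410.51929022  206.09644725]
```

View pics/f.png

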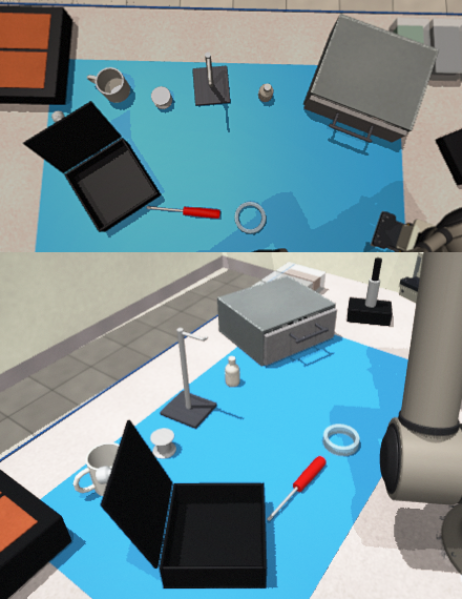

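Run:
```python
from h import *
a=bot.capture("top")[80:220,330:490]; b=bot.capture("side")[110:210,240:400]
cv2.imwrite("pics/g.png",np.hstack([cv2.resize(x,(400,350),interpolation=cv2.INTER_CUBIC) for x in(a,b)])[:,:,::-1])
```

```text
(no output)
```

View pics/g.png

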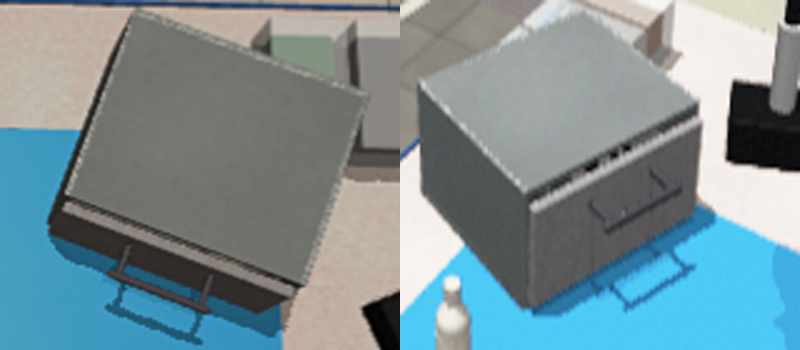

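```bash
python3 -c "
from plant import bot
print(bot.close_job())"
```

```text
the job is handed in; nothing more can be done
None
```

The job is done and handed in at about 57 s: both adapters on the mat, the tester and the reference box are in the drawer, which is pushed fully shut, the case lid stands open on its stop, and nothing else on the bench was disturbed.

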